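# Seat a press-fit header with the bench hand press

### The arm

A 6-joint arm with a two-finger parallel gripper is mounted at the origin on the work surface. World frame = base frame: x ahead of the robot, y to its left, z up, the work surface at z = 0. Lengths are in m, angles in degrees, forces in N, time in s.
With the tool pointing down it reaches from about 0.375 to 0.75 m from the base axis. Payload 9 kg.
Tool frame: the origin (TCP) lies where the fingers leave the gripper's body, on its centre line; the fingertips stand 73 mm ahead of it and the grasp point (between the pads) lies 54 mm ahead of it (robot.tip_reach is the distance from the TCP to the fingertips, in m); z points along the fingers, y is the line along which they close (so a half turn about z gives the same grasp; the last joint's range is limited). The gripper opens to 85 mm and grips with 20 to 120 N. Pads are 22 mm wide; open, the fingers measure 114 mm over their backs; the gripper's body (76 mm by 85 mm) begins 54 mm behind the grasp point. The pads swing forward as they close: fully open they stand 13 mm farther back than shut.
Start: joints at [51.526, 5.964, 5.575, 89.605, 0, 77.527], TCP at [0.263, 0.539, 0.304] pointing down, gripper open.
Joint ranges: [-171.21, 171.21], [-48.23, 106.86], [-62.78, 66.21], [-105.2, 120.99], [-86.42, 89.51], [-180, 180]. Speed limits (degrees/s): [127.2, 127.2, 147.25, 180, 180, 180].

### API

Orientations are given as [roll, pitch, yaw] about the fixed x, y, z axes, in that order (R = Rz(yaw) Ry(pitch) Rx(roll)).
In Python, from plant import robot gives the robot as it stands. Calls block until the motion is done:
- robot.move_pose(position, orientation): joint-space move of the TCP to a pose.
- robot.line_to(position, vel=0.15, rotation=None, guard=None): straight line of the TCP; rotation=None keeps the orientation; vel is the mean speed in m/s. With guard (N) it stops when the force on the tool has changed by that much, and returns True; else False.
- robot.goto_joints(angles): joint-space move.
- robot.set_gripper(opening): finger opening in m; the grip force is fixed at half the most; returns when the fingers have stopped.
- robot.pause(seconds).
- robot.ik(position, orientation): joint angles nearest the present ones, or None.
- robot.observe(): the state.
- robot.grab_frame(name): name is "side" or "top" or "wrist"; returns the picture (480x640x3 uint8, blue, green, red); there is no depth.
- robot.get_calibration(name): a dict with "vertical_fov" (degrees; the focal length in pixels is half the picture's height over the tangent of half this angle, whatever the lens; pixels are square), "cx", "cy" (the principal point, pixels), "rvec" (rotation vector, rad) and "tvec" (3), from world to camera coordinates, as OpenCV has them. Camera axes: x right, y down, z forward; pixel columns grow to the right and rows downward; lengths in m; the calibration is good to about 2 mm. A picture is of the moment at which its call begins: read the wrist's pose just before it. get_calibration takes no time and is no camera call; for the wrist camera it gives the pose at the moment of the call.
A pose or a line that the arm cannot do raises robot.IKError and nothing moves.
- robot.job_done(): hands the job in; it is judged then, once.
The state is a dict: "time": time; "q": joint angles; "qvel": joint speeds; "joint_torque": joint torques, N m; "tool_pos": TCP position; "tcp_rot": TCP orientation; "ft_force": force on the tool from outside, world axes, zero at the start; "torque": the same for the moment, N m; "gripper_width": finger opening in m; "gripper_force": force on a finger pad.
Only numpy, scipy, OpenCV 4.12 (cv2) and the standard library are available. Lean on these libraries where they do the work, as an engineer would, in place of code of your own. Each camera call takes 0.05 s, during which the arm holds its last target. There are 200 camera calls.

### The job

Seat the press-fit header in its circuit board with the bench hand press: set the board down flat in the nest on the press's slide, push the slide fully home under the ram, then press the palm knob down until the ram's collar is on its stop, hold it firmly there with about 20 N for a second and let the ram come back up. Feel for the stop and do not lean on it (more than 30 N on the knob overloads the press); don't drop the board, and leave the tray, reel and tip cleaner where they are.

Things in the scene. Friction and masses are not known exactly. Their poses are not given: they have to be found in the camera images.
- press: Grey C-frame bench hand press, fixed, 185 mm high, open towards its -x. Origin on the bench straight under the ram axis, z up. Base 130 mm wide (y), x -200 to +120 mm, top at z 18; slide rails to z 34 at y +-47 to +-57. Head: 64 mm wide, x -32 to +114, z 115 to 177 mm. Column: x +66 to +114 mm.
- bush_top (a point): Stop face: middle of the top of the guide bush (44 mm diameter), on the ram axis, 185 mm above the press's origin. Feel at the knob: spring 4 N at the top, 7 N at the end; from 14 to 16 mm of stroke the foot is on the header, which adds 6 N (13 N in all); then the ram's collar meets this face and the force climbs steeply. Press slowly, 20 mm/s or less; over 30 N on the knob overloads the press.
- ram: Sprung steel ram, moves only up and down; pressed by the black palm knob on its top. Origin: centre of the underside of its foot (50 mm in x, 18 in y, 12 thick), at z 88 mm of the press when up, 68 mm when the collar is on the stop (20 mm stroke). Up, it clears the board and the proud header.
- collar (a point): Centre of the underside of the ram's stop collar, 117 mm above the ram's origin, on the ram axis. The mushroom knob above it (54 mm diameter, flat top 30 mm across) is screwed on and locked at a different height each time: with the ram up its top is 260 to 284 mm above the bench, always 55 to 79 mm above this point; its height is not reported.
- slide: Aluminium slide with the board's nest, runs along the press's x, stiff (2.5 N), stays put. Origin: centre of the seat (where the board's underside rests), 52 mm above the bench; at x -115 to -103 mm of the press at the start, x 0 when home on its end stop. Seat: two bars within x +-40, y +-20 mm, 22 mm above the slide's plate, which is 112 x 90 mm.
- nest (a point): Same point, the seat's centre. Four corner posts (|x| 29 to 43 mm) and two end plates hold the 90 x 60 mm board with about 2 mm play each way; their flared lips end 16 mm above the seat and open about 5 mm outward.
- push_plate (a point): Centre of the top edge of the slide's upright black push plate: 12 mm thick (x), 50 mm wide (y), 54 mm high; this point is at x -98, z +21 mm of the slide's origin. Push it towards +x of the press.
- board: Green circuit board, 90 (x) x 60 (y) x 4 mm, about 70 g, header in its middle. Origin: centre of its underside, z up. Starts on the foam block, overhanging it by about 10 mm on both y sides. Goes in the nest either way round, its x along the slide's x. Can be gripped across its 60 mm width at the middle of the long edges (|x| under 25 mm is free in the nest).
- header: Grey press-fit header, 46 mm (x) x 14 mm (y) x 12 mm high, standing upright in the middle of the board. Origin: centre of its underside. Stands up to 6 mm proud of the board (origin 8.5 to 10 mm above the board's origin) at the start; home on the board when its origin is 4 mm above the board's origin. About 6 N pushes it in.
- foam: Black foam block, 74 (x) x 40 (y) x 24 mm, fixed to the bench, carries the board at the start; left or right of the press. Origin: centre of its underside.
- tray: Clear plastic tray with spare headers, 110 x 80 x 30 mm, loose bystander. Origin: centre of its underside.
- reel: Standing blue solder reel, 56 mm diameter, 46 mm high, loose bystander. Origin: centre of its underside.
- cleaner: Round black tip cleaner with brass wool, 72 mm diameter, 57 mm high, loose bystander. Origin: centre of its underside.
Mind the look-alikes: they are no part of the job. What is shaped like the board but turquoise or yellow is not meant.

How it is judged:
By the outcome, as a careful person would: the job done as asked, in the order asked, and still so for the second after the job is handed in, with the robot touching nothing.
It also fails if it takes over 72 s, if anything falls off the work surface, if the arm or the gripper's body presses on something with over 40 N, if the wrist force passes 120 N, or if a joint passes its speed limit or range.

## Working session

There is one attempt and no reset: what is moved stays moved. The work goes in short steps, each a Python script; the robot and the scene stay as the last script left them, time stands still between calls to the robot, and variables do not carry over. Pictures are saved under pics/ and viewed, at most 12 in all, crops included, and the job is handed in when it is done.

```bash
mkdir -p pics; ls; python3 - <<'E'
from plant import robot
import cv2,numpy as np
for n in("side","top","wrist"):
    c=robot.get_calibration(n); f=robot.grab_frame(n); cv2.imwrite(f"pics/{n}0.png",f)
    R=cv2.Rodrigues(np.array(c["rvec"],float))[0]; print(n,c["vertical_fov"],c["cx"],c["cy"],"pos",-R.T@np.array(c["tvec"]).ravel(),"fwd",R[2])
print(robot.observe())
E
```

```text
pics
side 51.19255388861578 316.3999840869263 241.99107138737767 pos [ 0.39664756 -0.74031697  0.8380157 ] fwd [ 0.16340561  0.73803851 -0.65467379]
top 56.76216291329866 323.67477837810725 242.5524491630112 pos [0.45024333 0.04440917 1.00365122] fwd [ 0.13093666 -0.00612324 -0.99137183]
wrist 70.20471901047662 317.85625515159813 241.0449762027837 pos [0.19503484 0.57352754 0.37330823] fwd [ 0.26696363 -0.13117485 -0.95473744]
{'time': 0.15, 'q': array([ 5.15276240e+01,  5.99024717e+00,  5.53714025e+00,  8.96034738e+01,
       -3.79977877e-04,  7.75275247e+01]), 'qvel': array([-0.03584269, -0.12977352,  0.11253592, -0.03592066,  0.04867805,
        0.05583077]), 'joint_torque': array([ 4.99000147e-03, -5.57354486e+01,  5.04007602e+01,  1.25076366e-02,
       -2.75016273e-04,  1.52608038e-05]), 'tool_pos': array([0.26289508, 0.53914339, 0.30330466]), 'tcp_rot': array([-1.79944673e+02, -1.18487618e-02,  1.54000094e+02]), 'ft_force': array([-0.02155273, -0.13565808, -0.10927561]), 'torque': array([ 0.01422476,  0.02469949, -0.01948284]), 'gripper_force': 0.0, 'gripper_width': 0.08573896417210025}
```

View pics/top0.png

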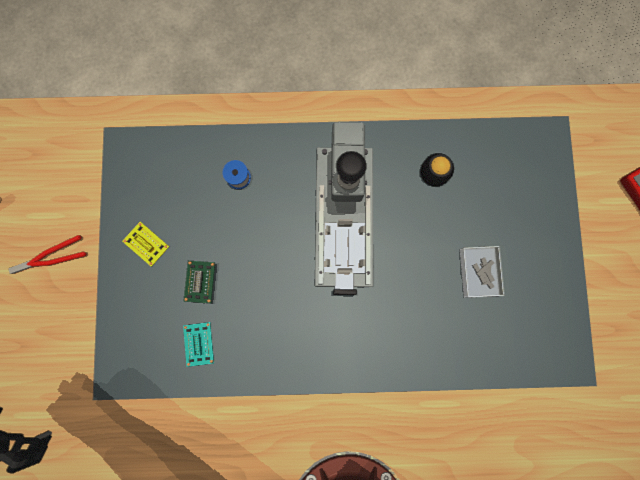

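View pics/side0.png

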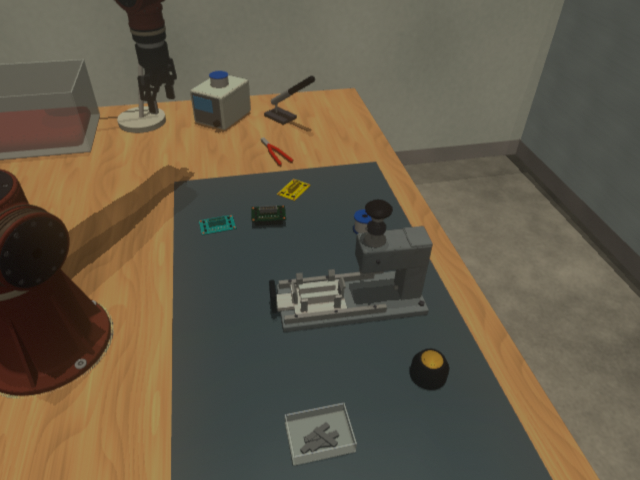

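The top view shows the true board (dark green) at about (200,282), the press with its ram at about (350,165), the slide's nest at about (345,247) and the push plate at (344,292). The yellow and turquoise look-alikes are at (146,243) and (199,344). In the side view, the board is at (268,216), the knob at (378,209) and the push plate at (273,298).

```bash
cat > h.py <<'E'
import cv2,numpy as np
from plant import robot
def cal(n):
    c=robot.get_calibration(n); R=cv2.Rodrigues(np.array(c["rvec"],float))[0]
    return dict(R=R,t=np.array(c["tvec"],float).ravel(),f=240/np.tan(np.radians(c["vertical_fov"]/2)),cx=c["cx"],cy=c["cy"])
def ray(c,u,v):
    d=c["R"].T@np.array([(u-c["cx"])/c["f"],(v-c["cy"])/c["f"],1]); return -c["R"].T@c["t"],d/np.linalg.norm(d)
def onz(c,u,v,z):
    o,d=ray(c,u,v); return o+d*(z-o[2])/d[2]
def proj(c,p):
    q=c["R"]@np.array(p)+c["t"]; return np.array([c["cx"]+c["f"]*q[0]/q[2],c["cy"]+c["f"]*q[1]/q[2]])
def tri(r1,r2):
    (a,d),(b,e)=r1,r2; s=np.linalg.lstsq(np.c_[d,-e],b-a,rcond=None)[0]
    p,q=a+s[0]*d,b+s[1]*e; return (p+q)/2,np.linalg.norm(p-q)
E
python3 - <<'E'
from h import *
t=cal("top"); im=cv2.imread("pics/top0.png"); hsv=cv2.cvtColor(im,cv2.COLOR_BGR2HSV)
m=cv2.inRange(hsv,(45,70,20),(85,255,120)); m=cv2.morphologyEx(m,cv2.MORPH_CLOSE,np.ones((9,9)))
for c in cv2.findContours(m,0,2)[0]:
    if cv2.contourArea(c)>300:
        r=cv2.minAreaRect(c); b=cv2.boxPoints(r); P=np.array([onz(t,*p,.028)[:2] for p in b]); print("board",r,P.mean(0),np.linalg.norm(P-np.roll(P,1,0),axis=1),P)
# knob rough: top & side
print("knob",tri(ray(t,351,164),ray(cal("side"),378,207)))
a=cv2.resize(im[110:310,290:400],None,fx=3,fy=3,interpolation=cv2.INTER_CUBIC)
s=cv2.imread("pics/side0.png")[190:340,255:440]; s=cv2.resize(s,None,fx=2.5,fy=2.5,interpolation=cv2.INTER_CUBIC)
o=np.zeros((600,800,3),np.uint8); o[:600,:330]=a; o[:s.shape[0],335:335+s.shape[1]]=s; cv2.imwrite("pics/crop.png",o)
E
```

```text
board ((199.44264221191406, 343.86883544921875), (42.55179977416992, 24.806793212890625), 84.80557250976562) [0.36678246 0.31108478] [0.08989993 0.05341349 0.08994559 0.0527681 ] [[0.40982282 0.34232865]
 [0.41319438 0.28902168]
 [0.32368631 0.28016075]
 [0.32042631 0.33282805]]
board ((199.09292602539062, 281.5087585449219), (27.53550910949707, 41.06991195678711), 5.355824947357178) [0.50050934 0.3131829 ] [0.06005441 0.08941904 0.06078392 0.08934032] [[0.45953502 0.34672823]
 [0.54867169 0.33962762]
 [0.54141409 0.27927853]
 [0.45241656 0.2870972 ]]
knob (array([ 0.68096586, -0.01056402,  0.26081384]), np.float64(0.005742145453595962))
```

View pics/crop.png

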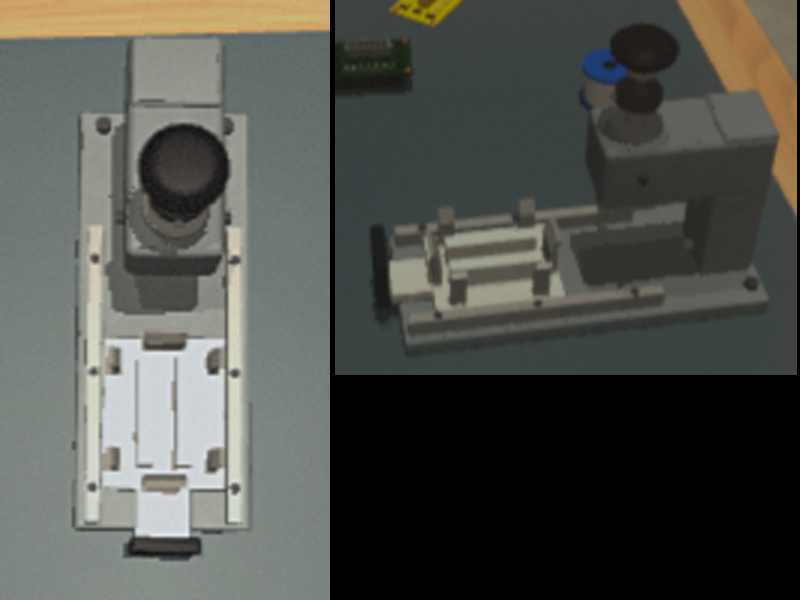

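```bash
python3 - <<'E'
from h import *
t=cal("top")
def w(u,v,z): return onz(t,290+u/3,110+v/3,z)
fl,fr,bl,br=[w(*p,.018)[:2] for p in((75,528),(248,528),(80,114),(247,114))]
print("base",fl,fr,bl,br,"len",np.linalg.norm((bl+br-fl-fr)/2),"wid",np.linalg.norm(fl-fr),np.linalg.norm(bl-br))
d=(bl+br-fl-fr)/2; yaw=np.degrees(np.arctan2(d[1],d[0])); c=(fl+fr+bl+br)/4; print("yaw",yaw,"press origin",c+.04*d/np.linalg.norm(d))
for n,p in dict(front=((148,484)),back=((165,340))).items(): print(n,w(*p,.068))
print("plate",w(165,540,.073))
print(robot.ik([.50,-.01,.25],[180,0,180]),robot.ik([.69,-.01,.34],[180,0,180]))
robot.move_pose([.47,0,.27],[180,0,180])
f=robot.grab_frame("wrist"); c=cal("wrist"); cv2.imwrite("pics/wslide.png",f); np.save("cslide.npy",c,allow_pickle=True)
robot.move_pose([.49,.313,.25],[180,0,180-4.6])
f=robot.grab_frame("wrist"); c=cal("wrist"); cv2.imwrite("pics/wboard.png",f); np.save("cboard.npy",c,allow_pickle=True)
print(robot.observe()["time"],robot.observe()["tool_pos"])
im=np.hstack([cv2.resize(cv2.imread(f"pics/w{n}.png"),(400,300)) for n in("slide","board")]); 
E
```

```text
base [0.48412671 0.0600375 ] [ 0.48077394 -0.0673685 ] [0.80040137 0.04865658] [ 0.79713869 -0.07953291] len 0.316538706905517 wid 0.12745010534832338 0.1282309992321117
yaw -2.1314278370635504 press origin [ 0.6805825  -0.01103951]
front [0.51182085 0.00726685 0.068     ]
back [ 0.61404991 -0.00802254  0.068     ]
plate [ 0.47229207 -0.00313486  0.073     ]
[-16.16528675 -11.86509657 -17.29513301  84.56996356   0.
 -16.16528675] [-11.65510923  23.67367945  29.83985904  96.16617958   0.
 -11.65510923]
3.525 [0.49044506 0.31197587 0.25021285]
```

View pics/wslide.png

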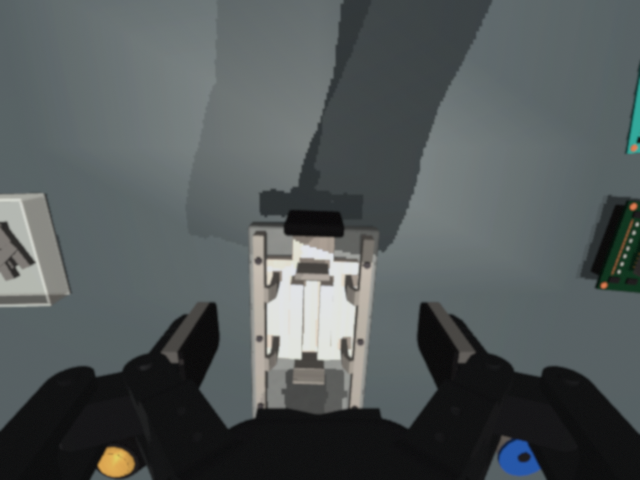

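View pics/wboard.png

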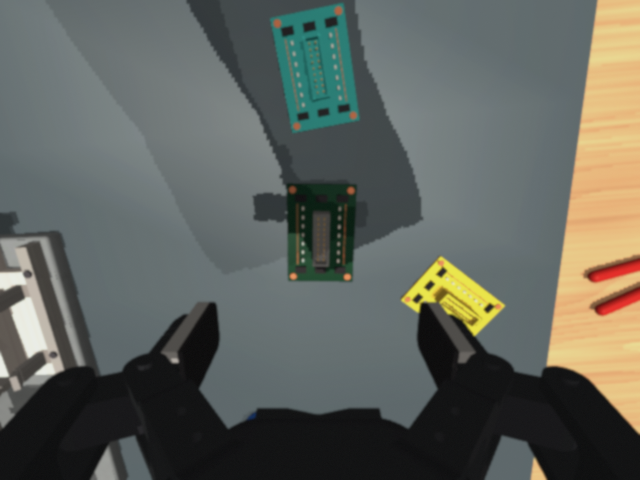

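The wrist view of the slide shows the push plate at (285–343, 212–235), the end plates at about (312,267) and (308,375), and the posts between them. The wrist view of the board shows the green board spanning about (288–356, 184–282), with the header at (321,239).

```bash
python3 - <<'E'
from h import *
c=np.load("cboard.npy",allow_pickle=True).item(); im=cv2.imread("pics/wboard.png")
m=((im[:,:,1]>im[:,:,2].astype(int)+12)&(im[:,:,1]>im[:,:,0].astype(int)+5)).astype(np.uint8)*255
m[:160]=0; m[:,:270]=0; m[295:]=0; m[:,375:]=0; m=cv2.morphologyEx(m,cv2.MORPH_CLOSE,np.ones((15,15)))
k=max(cv2.findContours(m,0,2)[0],key=cv2.contourArea); r=cv2.minAreaRect(k); b=cv2.boxPoints(r)
P=np.array([onz(c,*p,.028)[:2] for p in b]); print("board",r,P.mean(0),np.linalg.norm(P-np.roll(P,1,0),axis=1)); 
E_=[P[i]-P[i-1] for i in range(4)]; L=max(E_,key=np.linalg.norm); print("yaw",np.degrees(np.arctan2(*L[::-1])))
m=np.array([onz(c,*p,.028)[:2] for p in ((292,190),(351,190),(292,277),(348,277))]);print("holes mean",m.mean(0))
c=np.load("cslide.npy",allow_pickle=True).item()
for n,(u,v,z) in dict(plateL=(286,234,.073),plateR=(343,234,.073),pf=(314,218,.019)).items(): print(n,onz(c,u,v,z))
im=cv2.imread("pics/wslide.png")[200:420,240:390]; cv2.imwrite("pics/z.png",cv2.resize(im,None,fx=2.7,fy=2.7,interpolation=cv2.INTER_CUBIC))
E
```

```text
board ((321.4999694824219, 232.49996948242188), (68.99998474121094, 96.99998474121094), -0.0) [0.50039719 0.3154915 ] [0.06422655 0.08993369 0.05881067 0.08994885]
yaw -2.773889609041849
holes mean [0.5008815  0.31475591]
plateL [ 0.47189151 -0.02427482  0.073     ]
plateR [0.47186402 0.0221472  0.073     ]
pf [ 0.47144406 -0.0020484   0.019     ]
```

View pics/z.png

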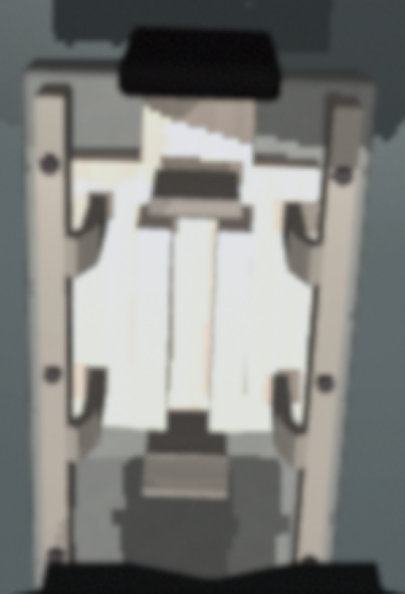

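```bash
python3 - <<'E'
from h import *
c=np.load("cslide.npy",allow_pickle=True).item(); t=cal("top")
w=lambda u,v,z: onz(c,240+u/2.7,200+v/2.7,z)
for n,p in dict(front=(196,201),front2=(196,214),back=(185.5,497),back2=(185.5,457)).items(): print(n,w(*p,.068))
for n,p in dict(lf=(75,250),rf=(310,255),lb=(78,440),rb=(302,440)).items(): print(n,w(*p,.068))
print("top:")
for n,p in dict(f1=(164,475),f2=(164,492),b1=(165,332),b2=(165,348),pl1=(166,537),pl2=(166,556),lf=(103,460),rf=(222,460),lb=(105,360),rb=(224,360)).items(): print(n,onz(t,290+p[0]/3,110+p[1]/3,.068))
E
```

```text
front [ 0.50958465 -0.00284069  0.068     ]
front2 [ 0.51408609 -0.00285861  0.068     ]
back [ 0.62337576 -0.00702912  0.068     ]
back2 [ 0.60648952 -0.00690462  0.068     ]
lf [ 0.52679132 -0.04217932  0.068     ]
rf [0.52853433 0.03414875 0.068     ]
lb [ 0.59948965 -0.04426683  0.068     ]
rb [0.59944598 0.03369426 0.068     ]
top:
f1 [ 0.51784993 -0.00417301  0.068     ]
f2 [ 0.50591454 -0.00378385  0.068     ]
b1 [ 0.61983316 -0.00821167  0.068     ]
b2 [ 0.60827589 -0.0078337   0.068     ]
pl1 [ 0.47447577 -0.00415692  0.068     ]
pl2 [ 0.46130005 -0.00372472  0.068     ]
lf [0.52953811 0.03840839 0.068     ]
rf [ 0.52734564 -0.04534206  0.068     ]
lb [0.6007397 0.0350921 0.068    ]
rb [ 0.59854269 -0.04949359  0.068     ]
```

```bash
python3 - <<'E'
from h import *
print(robot.tip_reach)
Y=[180,0,175.4]
robot.move_pose([.5005,.3143,.16],Y)
print(robot.line_to([.5005,.3143,.081],vel=.08,guard=6))
robot.set_gripper(.05); o=robot.observe(); print(o["gripper_width"],o["gripper_force"],o["tool_pos"],o["ft_force"])
print(robot.line_to([.5005,.3143,.20],vel=.12)); o=robot.observe(); print(o["gripper_width"],o["ft_force"],o["time"])
robot.move_pose([.5645,-.0055,.20],[180,0,177.9])
o=robot.observe(); print(o["gripper_width"],o["ft_force"],o["time"],o["tool_pos"],o["tcp_rot"])
f=robot.grab_frame("wrist"); np.save("chold.npy",cal("wrist"),allow_pickle=True); cv2.imwrite("pics/hold.png",f)
E
```

```text
0.0726
False
0.057915581620315376 62.89823055267334 [0.50084689 0.31447316 0.08205744] [-1.59096897 -0.82970158  6.38667476]
False
0.05745063181130783 [ 0.36634625  0.32664862 -0.91678542] 6.6333
0.05817935003203428 [ 0.47673918  1.04127904 -1.37939632] 7.8667 [ 0.56442277 -0.00454906  0.19984647] [ 1.79975844e+02 -1.72324127e-02  1.77945912e+02]
```

View pics/hold.png

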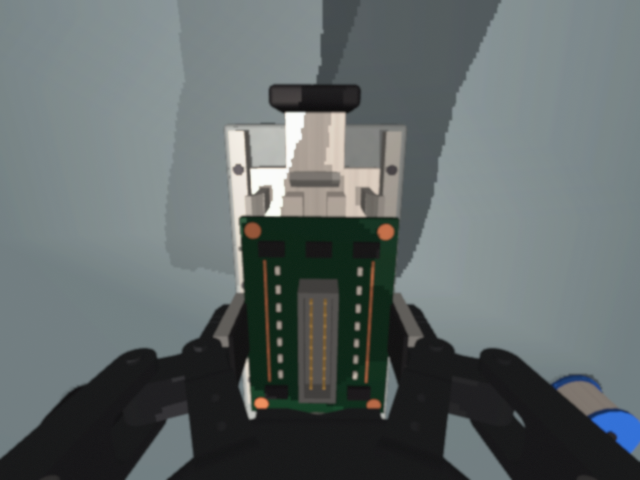

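The board is held level and square. Its front edge is at row 217, columns 240–398; the nest's front end plate is at about (315,179) and the push plate at (315,97).

```bash
python3 - <<'E'
from h import *
c=np.load("chold.npy",allow_pickle=True).item()
for n,p in dict(bl=(241,217,.1465),br=(397,217,.1465),bkl=(251,408,.1465),bkr=(388,408,.1465),lip1=(314,173,.068),lip2=(314,186,.068),plL=(271,108,.073),plR=(359,108,.073),plF=(315,86,.073),rl=(238,170,.034),rr=(392,170,.034)).items(): print(n,onz(c,*p))
E
```

```text
bl [ 0.51707719 -0.03002321  0.1465    ]
br [0.51913481 0.02777729 0.1465    ]
bkl [ 0.60447752 -0.03451974  0.1465    ]
bkr [0.60667148 0.02668326 0.1465    ]
lip1 [ 0.51023957 -0.0034941   0.068     ]
lip2 [ 0.51779859 -0.003788    0.068     ]
plL [ 0.47437138 -0.02523641  0.073     ]
plR [0.47605343 0.02215702 0.073     ]
plF [ 0.46434148 -0.00112751  0.073     ]
rl [ 0.50997811 -0.0555456   0.034     ]
rr [0.51369797 0.04909219 0.034     ]
```

```bash
python3 - <<'E'
from h import *
T=[.567,-.0065]
robot.line_to(T+[.145],vel=.08); robot.pause(.2); o=robot.observe(); f0=o["ft_force"]; print(o["tool_pos"],f0)
z=.128
while z>.1055:
    z-=.003
    g=robot.line_to(T+[z],vel=.03,guard=5); o=robot.observe(); print(round(z,4),g,o["tool_pos"].round(4),(o["ft_force"]-f0).round(1))
    if g or np.linalg.norm(o["ft_force"]-f0)>5: break
print(o["time"]); f=robot.grab_frame("wrist"); np.save("cseat.npy",cal("wrist"),allow_pickle=True); cv2.imwrite("pics/seat.png",f)
cv2.imwrite("pics/seat_side.png",robot.grab_frame("side"))
E
```

```text
[ 0.56735113 -0.00660395  0.14564748] [-0.84891061 -0.22791319 -1.53360591]
0.125 False [ 0.567  -0.0065  0.1251] [ 1.5 -0.1  0.9]
0.122 False [ 0.5669 -0.0065  0.1218] [0.4 0.9 0.5]
0.119 False [ 0.5668 -0.0065  0.1187] [0.3 0.3 0.9]
0.116 False [ 0.5669 -0.0065  0.1158] [ 1.2 -0.  -0.8]
0.113 False [ 0.5668 -0.0064  0.1127] [1.6 0.4 1.1]
0.11 False [ 0.5673 -0.0066  0.1102] [1.7 0.4 1.5]
0.107 False [ 0.5691 -0.0066  0.1099] [ 0.5  2.8 17.9]
11.275
```

View pics/seat.png

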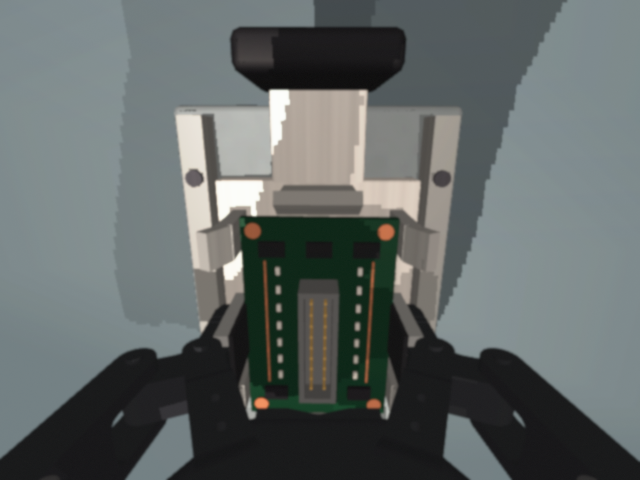

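Contact came at exactly the expected seat height (TCP z 0.110). The picture shows the board square inside the four posts, behind the front end plate (315,197). Next I release and look from above.

```bash
python3 - <<'E'
from h import *
p=robot.observe()["tool_pos"]
robot.line_to([p[0],p[1],.1105],vel=.03); print(robot.observe()["ft_force"])
robot.set_gripper(.072); print(robot.observe()["gripper_width"])
robot.line_to([p[0],p[1],.19],vel=.12)
yl=lambda x:-.011-(x-.6806)*.0372
robot.move_pose([.42,yl(.42),.20],[180,0,177.9]); robot.set_gripper(0)
f=robot.grab_frame("wrist"); np.save("cin.npy",cal("wrist"),allow_pickle=True); cv2.imwrite("pics/in.png",f)
cv2.imwrite("pics/in_top.png",robot.grab_frame("top"))
s=robot.grab_frame("side")[190:340,255:440]
o=np.zeros((450,800,3),np.uint8); o[:330,:440]=cv2.resize(f,(440,330)); o[:292,440:]=cv2.resize(s,(360,292),interpolation=cv2.INTER_CUBIC)
cv2.imwrite("pics/inc.png",o); print(robot.observe()["time"])
E
```

```text
[0.80804778 0.2419785  1.12602116]
0.07190167097190418
14.2917
```

View pics/inc.png

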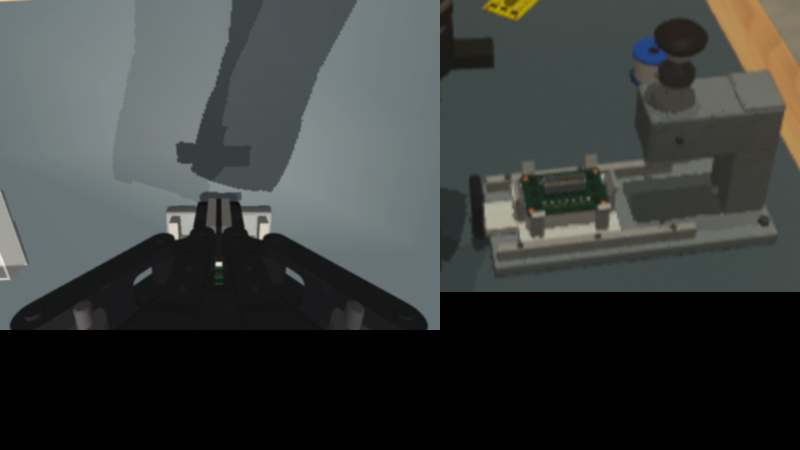

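The side view shows the board flat in the nest, at about (565,190) in the crop, with all four posts and both end plates standing above it. Now I push the slide home.

```bash
python3 - <<'E'
from h import *
yl=lambda x:-.011-(x-.6806)*.0372
robot.line_to([.425,yl(.425),.118],vel=.12); robot.pause(.2)
f0=robot.observe()["ft_force"]
g=robot.line_to([.47,yl(.47),.118],vel=.03,guard=10); o=robot.observe(); print(g,o["tool_pos"],o["ft_force"]-f0)
for xt in (.55,.59):
    g=robot.line_to([xt,yl(xt),.118],vel=.045 if xt<.56 else .02,guard=12); o=robot.observe(); print(g,o["tool_pos"],o["ft_force"]-f0,o["time"])
    if g: break
robot.pause(.3); o=robot.observe(); print(o["tool_pos"],o["ft_force"]-f0)
E
```

```text
False [ 0.46997359 -0.00314857  0.11792346] [-1.42735841 -0.64457624 -1.32645195]
False [ 0.55002652 -0.00607497  0.11813757] [-2.20146451 -0.84582314 -0.81452074] 18.9
True [ 0.56575196 -0.00659439  0.11750095] [-0.11637386 -0.06775127  0.45035189] 19.9
[ 0.56491212 -0.00635608  0.11692493] [ 0.42452076 -0.45236302  0.67208569]
```

```bash
python3 - <<'E'
from h import *
yl=lambda x:-.011-(x-.6806)*.0372
g=robot.line_to([.57,yl(.57),.118],vel=.02,guard=14); o=robot.observe(); print(g,o["tool_pos"],o["ft_force"])
robot.line_to([.52,yl(.52),.118],vel=.1)
robot.line_to([.45,yl(.45),.20],vel=.2)
f=robot.grab_frame("wrist"); cv2.imwrite("pics/home_w.png",f); s=robot.grab_frame("side"); t=robot.grab_frame("top"); cv2.imwrite("pics/home_s.png",s); cv2.imwrite("pics/home_t.png",t)
robot.move_pose([.50,-.008,.40],[180,0,177.9]); robot.move_pose([.6806,-.011,.372],[180,0,177.9]); robot.pause(.3)
o=robot.observe(); print(o["tool_pos"],o["ft_force"],o["time"])
s2=robot.grab_frame("side")
o=np.zeros((600,800,3),np.uint8); o[:300,:400]=cv2.resize(s[190:340,240:440],(400,300)); o[:375,400:]=cv2.resize(s2[150:338,240:440],(400,375)); o[300:,:180]=cv2.resize(t[110:310,290:410],(180,300))
cv2.imwrite("pics/home.png",o)
E
```

```text
True [ 0.56611017 -0.00637363  0.11662886] [-0.20212232 -0.62573597 -0.33362666]
[ 0.68008081 -0.01103534  0.37326966] [ 0.12298161 -0.43972433 -0.04317559] 23.8083
```

View pics/home.png

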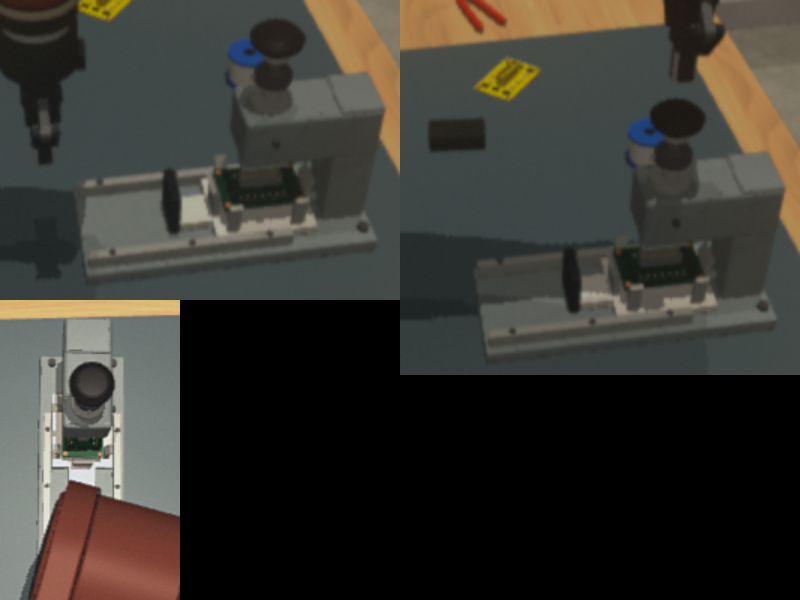

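Both pushes stopped at the same x of about 0.566, where the end stop should be. The side crop shows the slide under the ram with the board in place, and the fingertips above the knob at (680,75). Next is the press.

```bash
python3 - <<'E'
from h import *
X,Y=.6806,-.011
F=lambda:robot.observe()["ft_force"][2]-f0
f0=np.mean([(robot.pause(.02),robot.observe()["ft_force"][2])[1] for _ in range(8)])
g=robot.line_to([X,Y,.330],vel=.013,guard=3); o=robot.observe(); z0=o["tool_pos"][2]; print("contact",g,o["tool_pos"],F(),o["time"])
zt=z0; log=[]
if g:
    hit=False
    while zt>z0-.026:
        zt-=.002 if zt>z0-.016 else .0004
        g=robot.line_to([X,Y,zt],vel=.010,guard=7); robot.pause(.03)
        fz=F(); z=robot.observe()["tool_pos"][2]; log.append((round((z0-z)*1e3,1),round((z0-zt)*1e3,1),round(fz,1)))
        if fz>17: break
    print(log)
    robot.pause(.1); print(F(),robot.observe()["tool_pos"],robot.observe()["time"])
E
```

```text
contact True [ 0.68064487 -0.0110087   0.33884836] 3.8308750541909635 26.2333
[(np.float64(1.8), np.float64(2.0), np.float64(4.1)), (np.float64(3.9), np.float64(4.0), np.float64(4.5)), (np.float64(5.8), np.float64(6.0), np.float64(5.5)), (np.float64(7.7), np.float64(8.0), np.float64(6.3)), (np.float64(9.7), np.float64(10.0), np.float64(5.7)), (np.float64(11.7), np.float64(12.0), np.float64(6.5)), (np.float64(13.5), np.float64(14.0), np.float64(6.5)), (np.float64(14.7), np.float64(16.0), np.float64(10.3)), (np.float64(14.9), np.float64(16.4), np.float64(11.3)), (np.float64(15.2), np.float64(16.8), np.float64(12.7)), (np.float64(15.6), np.float64(17.2), np.float64(12.5)), (np.float64(15.9), np.float64(17.6), np.float64(11.8)), (np.float64(16.4), np.float64(18.0), np.float64(11.6)), (np.float64(16.7), np.float64(18.4), np.float64(12.5)), (np.float64(17.1), np.float64(18.8), np.float64(13.7)), (np.float64(17.5), np.float64(19.2), np.float64(12.3)), (np.float64(17.9), np.float64(19.6), np.float64(11.6)), (np.float64(18.3), np.float64(20.0), np.float64(12.6)), (np.float64(18.7), np.float64(20.4), np.float64(12.8)), (np.float64(19.1), np.float64(20.8), np.float64(12.2)), (np.float64(19.3), np.float64(21.2), np.float64(12.5)), (np.float64(19.3), np.float64(21.6), np.float64(15.2)), (np.float64(19.4), np.float64(22.0), np.float64(17.2))]
16.933144403847308 [ 0.68063884 -0.01100272  0.31945436] 33.5833
```

The stop is clear: travel holds at 19.4 mm while the force climbs. I'll trim to about 20 N, hold, and release.

```bash
python3 - <<'E'
from h import *
X,Y=.6806,-.011; f0=-.04
F=lambda n=5:np.mean([(robot.pause(.02),robot.observe()["ft_force"][2])[1] for _ in range(n)])-f0
zt=.33885-.022; log=[]; t=None
while True:
    f=F(); now=robot.observe()["time"]; log.append((round(now,2),round(f,1),round(robot.observe()["tool_pos"][2],4)))
    if f>19 and t is None: t=now
    if t and now-t>1.6: break
    if f<19.3 or f>21.5:
        zt-=float(np.clip((20.3-f)*.00017,-.0003,.0003)); robot.line_to([X,Y,zt],vel=.006,guard=7)
print(log)
robot.line_to([X,Y,.345],vel=.015); robot.line_to([X,Y,.385],vel=.1); robot.move_pose([.42,.1,.40],[180,0,177.9])
robot.pause(.3); s=robot.grab_frame("side"); t=robot.grab_frame("top")
o=np.zeros((600,800,3),np.uint8); o[:450,:600]=cv2.resize(s[190:340,240:440],(600,450),interpolation=cv2.INTER_CUBIC); o[:320,600:]=cv2.resize(t,(640,480))[110:310,285:410].repeat(1,0)[:,:].__class__ is None if False else cv2.resize(t[110:310,285:410],(200,320))
cv2.imwrite("pics/end.png",o); cv2.imwrite("pics/end_t.png",t); print(robot.observe()["time"])
E
```

```text
[(33.67, np.float64(16.8), np.float64(0.3195)), (34.0, np.float64(18.2), np.float64(0.3195)), (34.33, np.float64(19.6), np.float64(0.3194)), (34.42, np.float64(19.7), np.float64(0.3194)), (34.5, np.float64(19.7), np.float64(0.3195)), (34.58, np.float64(20.1), np.float64(0.3194)), (34.67, np.float64(20.0), np.float64(0.3194)), (34.75, np.float64(19.6), np.float64(0.3195)), (34.83, np.float64(19.7), np.float64(0.3194)), (34.92, np.float64(19.7), np.float64(0.3195)), (35.0, np.float64(20.0), np.float64(0.3194)), (35.08, np.float64(19.2), np.float64(0.3195)), (35.42, np.float64(20.5), np.float64(0.3194)), (35.5, np.float64(20.6), np.float64(0.3194)), (35.58, np.float64(20.9), np.float64(0.3194)), (35.67, np.float64(20.5), np.float64(0.3195)), (35.75, np.float64(20.9), np.float64(0.3194)), (35.83, np.float64(20.9), np.float64(0.3194)), (35.92, np.float64(20.6), np.float64(0.3194)), (36.0, np.float64(20.4), np.float64(0.3195))]
40.125
```

View pics/end.png

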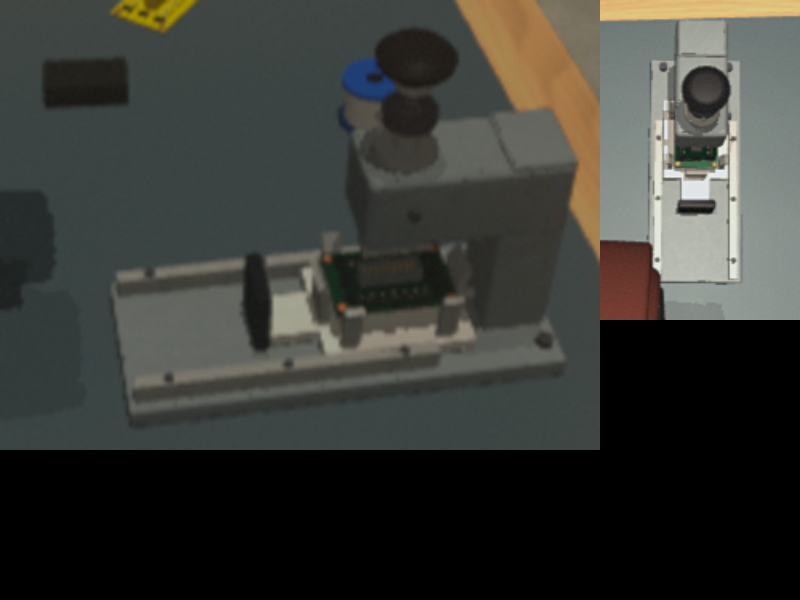

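The ram is back up with the collar clear of the bush at (405,140). The header sits low on the board at (390,268), and the slide is home.

```bash
python3 -c "
from plant import robot
print(robot.job_done())"
```

```text
the job is handed in; nothing more can be done
None
```

Job handed in, verdict not reported: the board is in the nest, the slide is home, and the header was pressed to the stop and held at about 20 N for 1.6 s; the ram is back up and the last check was at 40 s of the 72 s allowed.

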